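# Square a lino plate into the registration corner

### The arm

A 6-joint arm with a two-finger parallel gripper is mounted at the origin on the work surface. World frame = base frame: x ahead of the robot, y to its left, z up, the work surface at z = 0. Lengths are in m, angles in rad, forces in N, time in s.
With the tool pointing down it reaches from about 0.35 to 0.85 m from the base axis. Payload 8.1 kg.
Tool frame: the origin (TCP) lies between the finger pads; the fingertips stand 14 mm ahead of it and the grasp point (between the pads) lies 5 mm behind it (robot.tip_reach is the z of the fingertips in the tool frame, in m); z points along the fingers, y is the line along which they close (so a half turn about z gives the same grasp; the last joint's range is limited). The gripper opens to 93 mm and grips with 3 to 60 N. Pads are 15 mm wide; open, the fingers measure 128 mm over their backs; the gripper's body (75 mm by 188 mm) begins 65 mm behind the grasp point.
Start: joints at [-1.243, 0.13, 1.488, -0, 1.523, -0.085], TCP at [0.241, -0.55, 0.233] pointing down, gripper open.
Joint ranges: [-2.96, 2.96], [-0.89, 2.26], [0.02, 2.5], [-1.34, 4.48], [0, 2.73], [-2.66, 2.66]. Speed limits (rad/s): [2.39, 2.39, 2.79, 3.14, 3.14, 3.14].

### API

Orientations are given as a rotation vector (axis times angle).
In Python, from plant import robot gives the robot as it stands. The module is installed in compiled form; this text tells all that it offers.
- The arm moves only by the shell command python3 -m handwheel 'ROWS' [FORCE]. ROWS is JSON, a list of rows, each a list of 7 numbers: the closure, from -1 (fully open) to 1 (shut), then the shift along the tool's x, y, z each as a share of 100 cm, from -1 to 1, then the turn, a rotation vector about the tool's x, y, z each as a share of 180 degrees, from -1 to 1. In form: [[grip, tx, ty, tz, rx, ry, rz], ...]. A call has 1 to 20 rows; each row is the pose to reach, as a shift and turn from the pose commanded when the call began, along the tool's axes at that moment, turning the shorter way round; what a row does not reach only later rows make up. A row lasts 1/8 s, in which the tool goes at most 62.5 mm and 10.7 degrees, less where a joint would pass 70% of its speed; a pose out of reach is approached as far as the arm can. A call with a number of a shift or a turn outside -1 to 1 is refused whole. A call with a gripper value outside its range is refused whole. The fingers move at their own pace and stop on an object; FORCE is the grip in N (left out, the last holds). Time passes only in rows, so rows that repeat a pose let the fingers close. It gives the time, the measured TCP pose, the force, the opening and the grip force at its end, in the units of the state.
- robot.read_state(): the state, without advancing time (a new reading comes with each control period).
- robot.read_camera(name): name is "side" or "top" or "wrist"; returns a dict with "frame" (400x640x3 uint8, red, green, blue), "fx", "fy", "cx", "cy" (pixels), "rvec" (rotation vector, rad) and "tvec" (3), from world to camera coordinates, as OpenCV has them; the wrist camera has in their place "T_tool_cam" (4x4, takes a point from camera to tool coordinates, whose origin is the TCP and whose axes are the flange's). Camera axes: x right, y down, z forward; pixel columns grow to the right and rows downward; lengths in m; the calibration is good to about 2 mm. The wrist camera is an equidistant fisheye: a pixel r from the principal point sees the ray r / f radians off the axis. A picture is of the moment at which its call begins: read the wrist's pose just before it. There is no depth.
- robot.close_job(): hands the job in; it is judged then, once.
Trained networks look in a picture, given as the dict that the camera call returned (one of the last four; its "shot" number tells which), for a name from the list of things; names that differ only in an ending like _2 or _b are one class to them, and where a whole thing is asked for, a point or a joint stands for the part that bears it (a point fixed in the world has none). Each returns a list of dicts, best first, with "conf" (0 to 1); they miss things now and then, are a little off and sometimes report something else, mostly with a low value. They report only what shows in the picture. A call takes as long as a camera call. They do not tell look-alikes from the thing itself.
- robot.regions_of(picture, name): "mask" (400x640 bool, what is visible of it) and "rect" ([left, top, right, bottom] in pixels, round what is visible of it).
The state is a dict: "t": time; "q": joint angles; "dq": joint speeds; "joint_torque": joint torques, N m; "tool_pos": TCP position; "orientation": TCP orientation; "force": force on the tool from outside, world axes, zero at the start; "wrist_torque": the same for the moment, N m; "opening": finger opening in m; "gripper_force": force on a finger pad.
Only numpy, scipy, OpenCV 4.12 (cv2) and the standard library are available. Lean on these libraries where they do the work, as an engineer would, in place of code of your own. Each camera call takes 0.05 s, during which the arm holds its last target. There are 200 camera calls.

### The job

On the art-room table a grey lino printing plate lies askew on the plywood registration board. Pick up the wooden pusher with the oblong foot (not the round dabber, which stays where it is) and nudge the plate with it, never with the fingers, until the plate lies flat and square against both fences of the board's corner. Then stand the pusher upright on the table, off the board, and let go.

Things in the scene. Friction and masses are not known exactly. Their poses are not given: they have to be found in the camera images.
- plate: Lino printing plate on the board: 90 mm along its x, 120 mm along y, 9 mm thick, grey top with a pale sprig along y, 110 to 230 g, loose. (The smaller 80 mm square tile is not it.) Origin: centre of its underside. Starts up to 15 degrees askew, 30 to 55 mm short of its seat along each. Seated (+x edge on far fence, +y on left) its centre is at (-45, -60, 0) mm from board_corner.
- pusher: Wooden pusher to be held, 95 to 160 g, standing on the table to the robot's right: oblong foot 36 mm along x, 70 mm along y, 24 mm high, with an upright 26 mm square handle rising from its middle to 95 mm. Origin: centre of the foot's underside, z up along the handle.
- dabber: Bystander: round dabber of the same wood, foot 64 mm across, slim round handle with a bulge at the top, 95 mm tall, standing near the pusher (either may be the nearer to the robot), at least 95 mm from it centre to centre. Origin: centre of its underside. Leave it alone.
- board_corner (a point): Corner where the inner faces of the fixed board's fences meet, at bed level, 10 mm above the table. x runs away from the robot, y to its left (turned up to 20 degrees). Bed: x -200 to +20, y -230 to +20 mm. Inner faces: far fence x = 0, left fence y = 0, full length; both 20 mm wide, 16 mm high above the bed. A loose black jar lid (34 mm wide, 13 high) lies near (-178, -203) mm.
There are look-alikes about, which are no part of the job. Leave any blue or turquoise look-alike of the pusher alone. What is shaped like the plate but turquoise is not meant.

How it is judged:
On the way, in this order (a step that is already met when the one before it is completed fails the run):
1. the pusher is gripped and lifted off the table (contact force between the fingers and pusher above 0.5 N and height (world z) of pusher above 0.008 m), for 0.1 s.
2. the plate lies in the corner against both fences while the pusher is still held (x of plate in the frame of board_corner between -0.059 and -0.037 m and y of plate in the frame of board_corner between -0.074 and -0.052 m and z of plate in the frame of board_corner below 0.006 m and angle between the x axis of plate and the x axis of board_corner, either way round below 0.19 rad and angle between plate's own z axis and vertical below 0.1 rad and contact force between the fingers and pusher above 0.5 N), for 0.2 s.
At the end, for the whole second after the job is handed in: The plate lies flat on the bed, its centre at most 14 mm short of its seat along each board axis (nor 8 mm past it), turned at most about 10 degrees from square; the pusher stands upright (within 10 degrees) on the table itself, not on board or plate; both at rest (x of plate in the frame of board_corner between -0.059 and -0.037 m and y of plate in the frame of board_corner between -0.074 and -0.052 m and z of plate in the frame of board_corner below 0.006 m and angle between the x axis of plate and the x axis of board_corner, either way round below 0.19 rad and angle between plate's own z axis and vertical below 0.1 rad and height (world z) of pusher below 0.006 m and angle between pusher's own z axis and vertical below 0.17 rad and linear speed of each of pusher, plate below 0.02 m/s); the robot touches nothing.
It fails at once if the robot's fingers or arm press on the plate (contact force between any of the fingers, the arm and plate above 1 N).
It fails at once if the round dabber is moved more than 30 mm (distance of dabber from where it was at the start of the episode above 0.03 m).
It also fails if it takes over 51 s, if anything falls off the work surface, if the arm or the gripper's body presses on something with over 40 N, if the wrist force passes 120 N, or if a joint passes its speed limit or range.

## Working session

There is one attempt and no reset: what is moved stays moved. The work goes in short steps, Python scripts to look and compute and a shell command to move; the robot and the scene stay as the last step left them, time stands still between calls to the robot, and variables do not carry over. Pictures are saved under pics/ and viewed, at most 10 in all, crops included, and the job is handed in when it is done.

```bash
mkdir -p pics && cat > h.py <<'E'
import numpy as np, cv2
from plant import robot
from scipy.spatial.transform import Rotation as R
def ray(cam,uv,z):
    Rm=cv2.Rodrigues(np.array(cam["rvec"],float))[0];t=np.array(cam["tvec"],float)
    uv=np.atleast_2d(uv).astype(float)
    d=np.c_[(uv[:,0]-cam["cx"])/cam["fx"],(uv[:,1]-cam["cy"])/cam["fy"],np.ones(len(uv))]@Rm
    o=-Rm.T@t
    return (o+d*((z-o[2])/d[:,2])[:,None])[:,:2]
def proj(cam,P):
    return cv2.projectPoints(np.atleast_2d(P).astype(float),np.array(cam["rvec"],float),np.array(cam["tvec"],float),np.array([[cam["fx"],0,cam["cx"]],[0,cam["fy"],cam["cy"]],[0,0,1.]]),None)[0][:,0]
E
python3 - <<'E'
from h import *
s=robot.read_state();print({k:np.round(v,3).tolist() for k,v in s.items()})
for n in("top","side"):
    c=robot.read_camera(n);cv2.imwrite(f"pics/{n}0.png",c["frame"][...,::-1])
    for k in("plate","pusher","dabber","board_corner"):
        for r in robot.regions_of(c,k):
            m=r["mask"];ys,xs=np.nonzero(m);print(n,k,round(r["conf"],2),np.round(r["rect"]),m.sum(),(round(xs.mean()),round(ys.mean())),c["frame"][m].mean(0).round())
    print(n,c["fx"],c["rvec"],c["tvec"])
E
```

```text
{'t': 0.0, 'q': [-1.243, 0.131, 1.489, -0.0, 1.523, -0.085], 'dq': [0.001, 0.001, -0.002, 0.0, 0.001, -0.0], 'joint_torque': [0.002, -55.984, -49.176, 0.077, 0.035, -0.0], 'tool_pos': [0.241, -0.549, 0.232], 'orientation': [-3.073, -0.643, 0.0], 'force': [-0.704, -0.599, -0.403], 'wrist_torque': [-0.022, 0.006, -0.012], 'gripper_force': 0.0, 'opening': 0.093}
top plate 0.76 [172. 145. 226. 191.] 1621 (200, 165) [81. 80. 75.]
top plate 0.71 [286. 150. 339. 202.] 1607 (312, 176) [54. 96. 93.]
top pusher 0.87 [480. 208. 513. 234.] 550 (495, 220) [23. 74. 73.]
top pusher 0.86 [395. 199. 424. 216.] 376 (412, 208) [79. 55. 38.]
top pusher 0.69 [406. 253. 429. 280.] 442 (418, 268) [36. 49. 92.]
top dabber 0.75 [361. 140. 386. 169.] 520 (373, 156) [78. 57. 43.]
top 469.16389541802494 [ 2.17280247 -2.13188062  0.16341122] [-0.11851548  0.49825653  1.14365713]
side plate 0.96 [232. 282. 289. 342.] 2524 (259, 311) [100.  99.  92.]
side plate 0.68 [272. 207. 318. 242.] 1148 (295, 226) [ 71. 122. 119.]
side pusher 0.76 [338. 120. 359. 150.] 365 (349, 140) [57. 93. 86.]
side pusher 0.71 [372. 150. 400. 183.] 528 (386, 167) [53. 59. 93.]
side pusher 0.58 [330. 150. 343. 184.] 410 (335, 166) [100.  77.  58.]
side dabber 0.86 [273. 162. 300. 197.] 496 (285, 183) [102.  79.  60.]
side board_corner 0.67 [195. 260. 327. 377.] 9750 (256, 318) [133. 110.  82.]
side 397.6323681693256 [ 0.14488221 -2.70082586  1.46270896] [0.48434882 0.11962068 0.88815026]
```

View pics/top0.png

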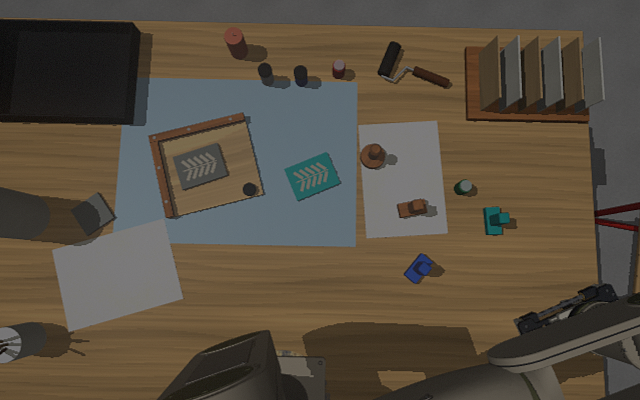

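View pics/side0.png

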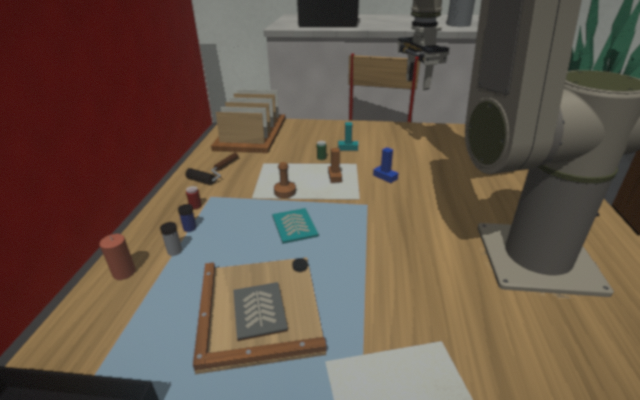

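Top view: wooden items are the round dabber at (373,156) and the oblong-footed pusher at (412,208). The turquoise (495,220) and blue (418,268) pushers are look-alikes. The grey plate is at (200,165) on the board, and the turquoise one at (312,176) is off it. I'll confirm with an enlarged crop.

```bash
python3 - <<'E'
from h import *
c=robot.read_camera("top");f=c["frame"][...,::-1]
a=cv2.resize(f[105:225,140:270],None,fx=4,fy=4,interpolation=cv2.INTER_CUBIC)
b=cv2.resize(f[135:225,355:430],None,fx=4,fy=4,interpolation=cv2.INTER_CUBIC)
im=np.zeros((480,520+270,3),np.uint8);im[:,:520]=a;im[:360,520:]=b[:, :270];
cv2.imwrite("pics/crop1.png",np.clip(im*1.6,0,255).astype(np.uint8))
def rect(m,z):
    ct=max(cv2.findContours(m.astype(np.uint8),0,2)[0],key=cv2.contourArea)[:,0]
    w=ray(c,ct,z);r=cv2.minAreaRect((w*1000).astype(np.float32));return r,cv2.boxPoints(r).round().tolist()
for r in robot.regions_of(c,"plate")[:2]: print(rect(r["mask"],.019))
# fences/bed colour segmentation
hsv=cv2.cvtColor(f,cv2.COLOR_BGR2HSV)
for p in[(200,122),(160,190),(180,140),(240,180),(158,140),(412,208)]: print(p,hsv[p[1],p[0]],f[p[1],p[0]])
E
```

```text
(((577.21826171875, 220.39874267578125), (91.94782257080078, 121.86554718017578), 20.34748649597168), [[513.0, 262.0], [555.0, 147.0], [642.0, 179.0], [599.0, 294.0]])
(((556.9876098632812, -67.09294128417969), (91.04590606689453, 119.12640380859375), 23.869354248046875), [[491.0, -31.0], [539.0, -140.0], [623.0, -103.0], [575.0, 6.0]])
(200, 122) [75  6 85] [84 85 83]
(160, 190) [ 14 107 100] [ 58  78 100]
(180, 140) [ 19  94 122] [ 77 105 122]
(240, 180) [ 17  99 118] [ 72  98 118]
(158, 140) [ 12 112  66] [37 49 66]
(412, 208) [ 10 111  53] [30 38 53]
```

View pics/crop1.png

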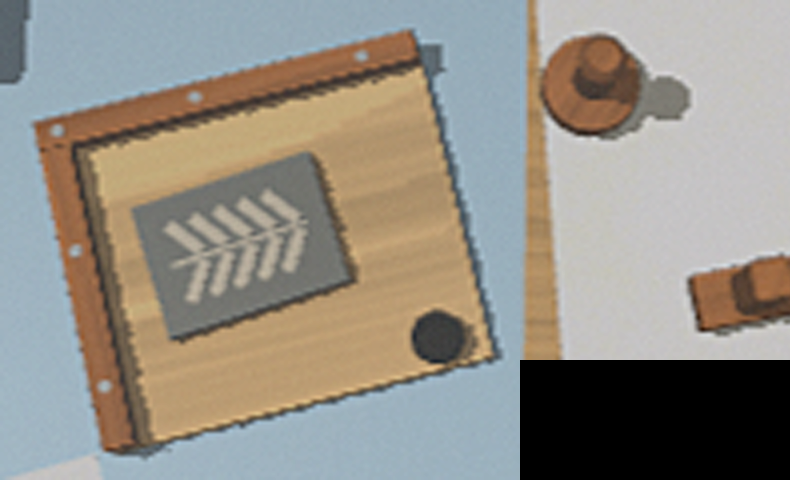

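The crop confirms it: the oblong-footed wooden pusher is at px (412,208), the round dabber is separate, and the grey plate is on the fenced board. Next I fit the poses.

```bash
cat > fit.py <<'E'
from h import *
from scipy.optimize import minimize
def box(p,sx,sy,z0,z1):
    x,y,a=p;ca,sa=np.cos(a),np.sin(a)
    return np.array([[x+ca*i*sx/2-sa*j*sy/2,y+sa*i*sx/2+ca*j*sy/2,z] for i in(-1,1) for j in(-1,1) for z in(z0,z1)])
def sil(c,p,boxes,S=4):
    m=np.zeros((400*S,640*S),np.uint8)
    for b in boxes:
        q=(proj(c,box(p,*b))+.5)*S
        cv2.fillConvexPoly(m,cv2.convexHull(np.round(q).astype(np.int32)),1)
    return cv2.resize(m.astype(np.float32),(640,400),interpolation=cv2.INTER_AREA)
def fit(views,boxes,p0):
    """views: (cam,mask). returns pose, IoU"""
    def cost(v):
        p=[v[0],v[1],v[2]];o=0
        for c,m in views:
            s=sil(c,p,boxes);o+=1-np.minimum(s,m).sum()/np.maximum(s,m).sum()
        return o/len(views)
    best=min((minimize(cost,[p0[0],p0[1],p0[2]+d],method="Nelder-Mead",options=dict(initial_simplex=np.array([[p0[0],p0[1],p0[2]+d]]*4)+np.vstack([np.zeros(3),np.diag([.012,.012,.2])]),maxiter=120)) for d in(-.3,0,.3)),key=lambda r:r.fun)
    return best.x,1-best.fun
PUSH=[(.036,.070,0,.024),(.026,.026,.024,.095)]
E
python3 - <<'E'
from fit import *
from scipy.optimize import least_squares
c=robot.read_camera("top")
k=np.array([[35,122],[413,30],[103,450]])/4+[140,105]-.4
W=ray(c,k,.026);L=np.array([[20,20],[20,-230],[-200,20]])/1000
f=lambda p:(L@np.array([[np.cos(p[2]),np.sin(p[2])],[-np.sin(p[2]),np.cos(p[2])]])+p[:2]-W).ravel()
r=least_squares(f,[.65,.3,.2]);print("board",r.x,r.fun*1000)
pl=[q for q in robot.regions_of(c,"plate") if q["rect"][0]<250][0]
print("plate",fit([(c,pl["mask"])],[(.09,.12,.01,.019)],[.577,.22,.355]))
pu=[q for q in robot.regions_of(c,"pusher") if q["rect"][1]<205 and q["rect"][0]<450][0]
s=robot.read_camera("side");ps=[q for q in robot.regions_of(s,"pusher") if q["rect"][0]<335]
p0=ray(c,[[408,209]],.02)[0]
print(p0,"pusher top",fit([(c,pu["mask"])],PUSH,[*p0,.1]))
if ps:
    print("side",fit([(s,ps[0]["mask"])],PUSH,[*p0,.1]),"both",fit([(c,pu["mask"]),(s,ps[0]["mask"])],PUSH,[*p0,.1]))
print("dab",ray(c,[[372,157]],.02), ray(c,[[375,151]],.095))
sb=proj(s,[[*r.x[:2],.01]]);print("corner in side",sb)
E
```

```text
board [0.63930991 0.33215823 0.26872384] [ 0.54288277  0.59208143  0.28938991 -0.52686515 -0.83227268 -0.06521628]
plate (array([0.57771519, 0.22269208, 0.35000017]), np.float64(0.9585996270179749))Traceback (most recent call last):
  File "<stdin>", line 10, in <module>
IndexError: list index out of range
```

```bash
python3 - <<'E'
from fit import *
def get(n,sel):
    for _ in range(4):
        c=robot.read_camera(n)
        for q in robot.regions_of(c,"pusher"):
            b=c["frame"][q["mask"]].mean(0)
            if b[0]>b[2]+15 and sel(q["rect"]): print(n,q["rect"],round(q["conf"],2));return c,q["mask"]
t=get("top",lambda r:r[0]>385);s=get("side",lambda r:r[0]>310)
p0=ray(t[0],[[408,209]],.02)[0] if t else [.49,-.28]
for n,v in(("top",[t]),("side",[s]),("both",[t,s])):
    if all(v): print(n,fit(v,PUSH,[*p0,.1]))
c=t[0];print("dab",ray(c,[[372,157]],.02), ray(c,[[375,151]],.095))
print(robot.read_state()["t"])
E
```

```text
top [394.5, 198.8, 425.3, 216.4] 0.79
side [329.0, 148.7, 339.8, 182.4] 0.72
top (array([ 0.4796534 , -0.32456677,  0.19422353]), np.float64(0.9330915212631226))
side (array([ 0.48013672, -0.32374709,  0.20180266]), np.float64(0.8949524760246277))
both (array([ 0.47955334, -0.32395696,  0.19408979]), np.float64(0.9140302538871765))
dab [[ 0.6084873  -0.22072482]] [[ 0.60609922 -0.22021779]]
0.95
```

```bash
cat > go.py <<'E'
import sys
from h import *
def delta(x,y,z,psi):
    s=robot.read_state();M=R.from_rotvec(s["orientation"])
    d=M.inv().apply(np.array([x,y,z])-s["tool_pos"])
    T=R.from_euler("z",psi)*R.from_euler("x",np.pi)
    print("t%.2f"%s["t"],"pos",np.round(s["tool_pos"],4),"psi %.4f"%np.arctan2(*M.as_matrix()[1::-1,0]),"F",np.round(s["force"],1),"op %.4f g %.1f"%(s["opening"],s["gripper_force"]))
    print("  shift",np.round(d,4),"turn",np.round((M.inv()*T).as_rotvec()/np.pi,4))
if __name__=="__main__": delta(*map(float,sys.argv[1:5]))
E
python3 go.py .4797 -.324 .15 .195; python3 go.py .4797 -.324 .062 .195
```

```text
t0.95 pos [ 0.2407 -0.5496  0.2326] psi 0.4128 F [ 0.1 -0.8  0.4] op 0.0929 g 0.0
  shift [ 0.3094 -0.1108  0.0826] turn [0.     0.     0.0693]
t0.95 pos [ 0.2407 -0.5496  0.2326] psi 0.4128 F [ 0.1 -0.8  0.4] op 0.0929 g 0.0
  shift [ 0.3094 -0.1108  0.1706] turn [0.     0.     0.0693]
```

```bash
python3 -m handwheel '[[-1,0.309,-0.111,0,0,0,0.07],[-1,0.309,-0.111,0,0,0,0.07],[-1,0.309,-0.111,0,0,0,0.07],[-1,0.309,-0.111,0,0,0,0.07],[-1,0.309,-0.111,0,0,0,0.07],[-1,0.309,-0.111,0.05,0,0,0.07],[-1,0.309,-0.111,0.082,0,0,0.07],[-1,0.309,-0.111,0.082,0,0,0.07],[-1,0.309,-0.111,0.082,0,0,0.07]]' 20 && python3 - <<'E'
from h import *
s=robot.read_state();c=robot.read_camera("wrist");cv2.imwrite("pics/w1.png",c["frame"][...,::-1])
print(s["tool_pos"],s["orientation"])
E
python3 go.py .4797 -.324 .062 .195
```

```text
t: 2.08
tool_pos: [0.4797, -0.3247, 0.1523]
orientation: [3.126, 0.302, 0.002]
force: [-0.3, -0.3, 0.1]
opening: 0.0931
gripper_force: 0.0
[ 0.47969129 -0.32470701  0.15227392] [3.12579338e+00 3.01661078e-01 1.96215021e-03]
t2.12 pos [ 0.48   -0.3251  0.1529] psi 0.1922 F [-0.5 -0.8  0.9] op 0.0928 g 0.0
  shift [-0.0003 -0.0014  0.0909] turn [ 0.0008 -0.0006 -0.0009]
```

View pics/w1.png

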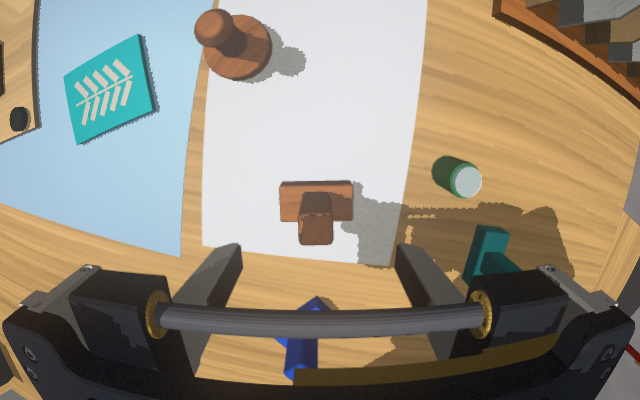

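The wrist view shows the pusher handle top at (317,228), square and midway between the fingers. I'll descend and grip.

```bash
python3 -m handwheel '[[-1,0,-0.001,0.05,0,0,0],[-1,0,-0.001,0.09,0,0,0],[-1,0,-0.001,0.09,0,0,0],[1,0,-0.001,0.09,0,0,0],[1,0,-0.001,0.09,0,0,0],[1,0,-0.001,0.09,0,0,0],[1,0,-0.001,0.09,0,0,0],[1,0,-0.001,0.09,0,0,0],[1,0,-0.001,0.09,0,0,0]]' 30; python3 go.py .4797 -.324 .162 .195
```

```text
t: 3.25
tool_pos: [0.479, -0.3229, 0.0606]
orientation: [-3.127, -0.303, 0.0]
force: [-0.7, 0.4, 0.3]
opening: 0.0378
gripper_force: 0.0
t3.25 pos [ 0.479  -0.3229  0.0606] psi 0.1929 F [-0.7  0.4  0.3] op 0.0378 g 0.0
  shift [ 0.0005  0.0012 -0.1014] turn [-0.      0.     -0.0007]
```

```bash
python3 -m handwheel '[[1,0,0,0,0,0,0],[1,0,0,0,0,0,0],[1,0,0,0,0,0,0],[1,0,0,0,0,0,0],[1,0,0,-0.03,0,0,0],[1,0,0,-0.09,0,0,0],[1,0,0,-0.09,0,0,0]]' 30; python3 - <<'E'
from h import *
from go import delta
th=.2687;c=np.array([.6393,.3322])
B=np.array([[np.cos(th),-np.sin(th)],[np.sin(th),np.cos(th)]])
d=B.T@(np.array([.5777,.2227])-c);print("plate in board",d)
for b in([-.185,d[1]],):
    p=c+B@b;print(p);delta(*p,.151,th)
print(robot.read_state()["q"])
E
```

```text
t: 4.12
tool_pos: [0.482, -0.3254, 0.1569]
orientation: [3.12, 0.302, 0.012]
force: [0.7, -0.4, -1.3]
opening: 0.0254
gripper_force: 29.9
plate in board [-0.08845947 -0.08921733]
[0.48462365 0.19707058]
t4.12 pos [ 0.482  -0.3254  0.1569] psi 0.1929 F [ 0.7 -0.4 -1.3] op 0.0254 g 29.9
  shift [ 0.1027 -0.5123  0.0025] turn [ 0.0026 -0.002  -0.0241]
[-6.81905285e-01  1.18228508e-01  1.64118678e+00 -4.23290866e-05
  1.37181487e+00  6.96009838e-01]
```

```bash
python3 -m handwheel '[[1,0.09,-0.512,0,0.0026,-0.002,-0.024],[1,0.09,-0.512,0,0.0026,-0.002,-0.024],[1,0.09,-0.512,0,0.0026,-0.002,-0.024],[1,0.09,-0.512,0,0.0026,-0.002,-0.024],[1,0.09,-0.512,0,0.0026,-0.002,-0.024],[1,0.09,-0.512,0,0.0026,-0.002,-0.024],[1,0.09,-0.512,0,0.0026,-0.002,-0.024],[1,0.09,-0.512,0,0.0026,-0.002,-0.024],[1,0.09,-0.512,0,0.0026,-0.002,-0.024],[1,0.09,-0.512,0,0.0026,-0.002,-0.024],[1,0.09,-0.512,0,0.0026,-0.002,-0.024],[1,0.09,-0.512,0,0.0026,-0.002,-0.024]]'; cat > bd.py <<'E'
import sys
from h import *
from go import delta
th=.2687;c0=np.array([.6393,.3322]);B=np.array([[np.cos(th),-np.sin(th)],[np.sin(th),np.cos(th)]])
if __name__=="__main__":
    a=list(map(float,sys.argv[1:]))
    print("now in board",np.round(B.T@(robot.read_state()["tool_pos"][:2]-c0),4))
    for i in range(0,len(a),3): delta(*(c0+B@a[i:i+2]),a[i+2],th)
E
python3 bd.py -.172 -.089 .151 -.172 -.089 .074
python3 - <<'E'
from fit import *
s=robot.read_state();c=robot.read_camera("wrist");cv2.imwrite("pics/w2.png",c["frame"][...,::-1])
E
```

```text
t: 5.62
tool_pos: [0.4693, 0.1956, 0.1503]
orientation: [-3.106, -0.417, 0.012]
force: [-0.1, -0.2, -0.8]
opening: 0.026
gripper_force: 29.9
now in board [-0.2002 -0.0865]
t5.62 pos [0.4693 0.1956 0.1503] psi 0.2667 F [-0.1 -0.2 -0.8] op 0.0260 g 29.9
  shift [ 0.0282  0.0024 -0.0009] turn [-0.0026  0.002  -0.0006]
t5.62 pos [0.4693 0.1956 0.1503] psi 0.2667 F [-0.1 -0.2 -0.8] op 0.0260 g 29.9
  shift [0.0287 0.003  0.0761] turn [-0.0026  0.002  -0.0006]
```

View pics/w2.png

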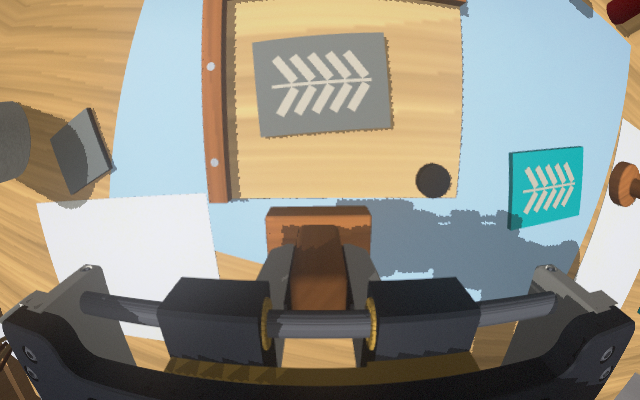

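The foot is at (318,225), square to the board. The plate is ahead at (322,85), and the lid at (433,180) is out of the way. I'll lower and push +x.

```bash
python3 -m handwheel '[[1,0.028,0.003,0.03,-0.0026,0.002,-0.0006],[1,0.028,0.003,0.076,-0.0026,0.002,-0.0006],[1,0.028,0.003,0.076,-0.0026,0.002,-0.0006],[1,0.04,0.003,0.076,-0.0026,0.002,-0.0006],[1,0.052,0.003,0.076,-0.0026,0.002,-0.0006],[1,0.06,0.003,0.076,-0.0026,0.002,-0.0006],[1,0.067,0.003,0.076,-0.0026,0.002,-0.0006],[1,0.074,0.003,0.076,-0.0026,0.002,-0.0006],[1,0.08,0.003,0.076,-0.0026,0.002,-0.0006],[1,0.084,0.003,0.076,-0.0026,0.002,-0.0006],[1,0.086,0.003,0.076,-0.0026,0.002,-0.0006]]'; python3 bd.py -.108 -.089 .074
cat > look.py <<'E'
from fit import *
from bd import B,c0,th
for n in("top","side"):
    c=robot.read_camera(n);a=[(c["frame"][q["mask"]].mean(0),q) for q in robot.regions_of(c,"plate")]
    a=[q for b,q in a if abs(b[0]-b[2])<20]
    if a:
        p,i=fit([(c,a[0]["mask"])],[(.09,.12,.01,.019)],[.6,.24,.3]);print(n,"plate board",np.round(B.T@(p[:2]-c0),4),"yaw",round(p[2]-th,3),"iou",round(i,3))
E
python3 look.py
```

```text
t: 7.05
tool_pos: [0.5525, 0.2172, 0.074]
orientation: [-3.113, -0.423, -0.0]
force: [-1.3, 0.2, -1.0]
opening: 0.026
gripper_force: 29.9
now in board [-0.1142 -0.0878]
t7.05 pos [0.5525 0.2172 0.074 ] psi 0.2702 F [-1.3  0.2 -1. ] op 0.0260 g 29.9
  shift [0.0062 0.0012 0.    ] turn [-0.0001 -0.      0.0005]
top plate board [-0.0281 -0.1196] yaw 0.599 iou 0.256
side plate board [-0.0478 -0.0886] yaw 0.009 iou 0.93
```

```bash
python3 -m handwheel '[[1,0.003,0.001,0,0,0,0],[1,0.005,0.001,0,0,0,0],[1,0.007,0.001,0,0,0,0],[1,0.007,0.001,0,0,0,0]]'; python3 look.py;python3 bd.py -.130 -.089 .074 -.130 -.089 .13 -.06 -.20 .13 -.06 -.20 .074
```

```text
t: 7.75
tool_pos: [0.5583, 0.2179, 0.0737]
orientation: [3.113, 0.423, -0.004]
force: [-4.5, -0.6, 1.2]
opening: 0.0258
gripper_force: 29.9
top plate board [-0.0162 -0.1399] yaw 0.47 iou 0.209
side plate board [-0.0429 -0.0907] yaw 0.02 iou 0.916
now in board [-0.1084 -0.0887]
t7.95 pos [0.5583 0.2179 0.0737] psi 0.2701 F [-5.2 -0.9  0.1] op 0.0255 g 29.9
  shift [-0.0216  0.0003 -0.0003] turn [-0.0001  0.0007  0.0004]
t7.95 pos [0.5583 0.2179 0.0737] psi 0.2701 F [-5.2 -0.9  0.1] op 0.0255 g 29.9
  shift [-0.0217  0.0002 -0.0563] turn [-0.0001  0.0007  0.0004]
t7.95 pos [0.5583 0.2179 0.0737] psi 0.2701 F [-5.2 -0.9  0.1] op 0.0255 g 29.9
  shift [ 0.0481  0.1113 -0.0565] turn [-0.0001  0.0007  0.0004]
t7.95 pos [0.5583 0.2179 0.0737] psi 0.2701 F [-5.2 -0.9  0.1] op 0.0255 g 29.9
  shift [ 0.0483  0.1113 -0.0005] turn [-0.0001  0.0007  0.0004]
```

```bash
python3 -m handwheel '[[1,-0.02,0,0,0,0,0],[1,-0.02,0,-0.03,0,0,0],[1,-0.02,0,-0.056,0,0,0],[1,0.03,0.06,-0.056,0,0,0],[1,0.058,0.113,-0.056,0,0,0],[1,0.058,0.113,-0.056,0,0,0],[1,0.058,0.113,-0.02,0,0,0],[1,0.058,0.113,0,0,0,0],[1,0.058,0.113,0,0,0,0],[1,0.058,0.105,0,0,0,0],[1,0.058,0.097,0,0,0,0],[1,0.058,0.09,0,0,0,0],[1,0.058,0.083,0,0,0,0],[1,0.058,0.077,0,0,0,0],[1,0.058,0.072,0,0,0,0],[1,0.058,0.07,0,0,0,0]]'; python3 look.py;python3 bd.py -.050 -.155 .074
```

```text
t: 9.95
tool_pos: [0.6338, 0.1664, 0.074]
orientation: [-3.113, -0.423, -0.0]
force: [0.8, -1.6, -0.0]
opening: 0.0258
gripper_force: 29.9
top plate board [-0.0307 -0.0359] yaw -0.977 iou 0.257
side plate board [-0.0442 -0.0684] yaw 0.01 iou 0.933
now in board [-0.0494 -0.1586]
t10.15 pos [0.6338 0.1661 0.0739] psi 0.2701 F [-0.8  0.3 -0.8] op 0.0260 g 29.9
  shift [-0.0006 -0.0036 -0.0001] turn [-0.0002  0.      0.0005]
```

```bash
python3 -m handwheel '[[1,0,-0.002,0,0,0,0],[1,0,-0.004,0,0,0,0],[1,0,-0.006,0,0,0,0],[1,0,-0.008,0,0,0,0],[1,0,-0.008,0,0,0,0]]'; python3 look.py;python3 bd.py -.050 -.155 .074
```

```text
t: 10.78
tool_pos: [0.6321, 0.1721, 0.0741]
orientation: [3.11, 0.422, 0.0]
force: [0.8, -7.5, -0.9]
opening: 0.026
gripper_force: 29.9
top plate board [-0.034  -0.0378] yaw -0.906 iou 0.22
side plate board [-0.0441 -0.068 ] yaw 0.026 iou 0.901
now in board [-0.0495 -0.1525]
t10.97 pos [0.6321 0.172  0.0741] psi 0.2696 F [ 1.4 -8.  -1.2] op 0.0259 g 29.9
  shift [-0.0005  0.0025  0.0002] turn [0.0008 0.     0.0003]
```

8 N against the left fence with square yaw means it's seated. I'll back off, lift, and carry the pusher to clear table near (0.42, 0.0).

```bash
python3 -m handwheel '[[1,0,0.02,0,0,0,0],[1,0,0.025,0,0,0,0],[1,0,0.025,-0.05,0,0,0],[1,0,0.03,-0.08,0,0,0],[1,-0.06,0.05,-0.08,0,0,0],[1,-0.12,0.07,-0.08,0,0,0],[1,-0.18,0.09,-0.08,0,0,0],[1,-0.25,0.109,-0.08,0,0,0],[1,-0.25,0.109,-0.08,0,0,0],[1,-0.25,0.109,-0.02,0,0,0],[1,-0.25,0.109,-0.02,0,0,0],[1,-0.25,0.109,-0.02,0,0,0]]'; python3 go.py .42 0 .0603 .27; python3 look.py
```

```text
t: 12.48
tool_pos: [0.421, 0.0022, 0.0955]
orientation: [-3.113, -0.423, -0.002]
force: [-0.2, 0.2, -0.4]
opening: 0.026
gripper_force: 29.9
t12.47 pos [0.421  0.0022 0.0955] psi 0.2703 F [-0.2  0.2 -0.4] op 0.0260 g 29.9
  shift [-0.0016  0.0018  0.0352] turn [-0.0001 -0.0004  0.0001]
top plate board [-0.0437 -0.0602] yaw 0.013 iou 0.961
side plate board [-0.0446 -0.0684] yaw 0.011 iou 0.877
```

```bash
python3 -m handwheel '[[1,0,0,0.02,0,0,0],[1,0,0,0.03,0,0,0],[1,0,0,0.034,0,0,0],[1,0,0,0.035,0,0,0],[1,0,0,0.035,0,0,0]]'; python3 go.py .42 0 .0603 .27
```

```text
t: 13.3
tool_pos: [0.4203, 0.002, 0.0595]
orientation: [-3.113, -0.423, -0.001]
force: [-0.1, -0.5, -1.9]
opening: 0.0258
gripper_force: 29.9
t13.30 pos [0.4203 0.002  0.0595] psi 0.2702 F [-0.1 -0.5 -1.9] op 0.0258 g 29.9
  shift [-0.0009  0.0019 -0.0008] turn [ 0.     -0.0003  0.0001]
```

```bash
python3 -m handwheel '[[1,0,0,0.001,0,0,0],[1,0,0,0.001,0,0,0],[-1,0,0,0.001,0,0,0],[-1,0,0,0.001,0,0,0],[-1,0,0,0.001,0,0,0],[-1,0,0,0.001,0,0,0],[-1,0,0,0.001,0,0,0],[-1,0,0,0.001,0,0,0],[-1,0,0,0.001,0,0,0],[-1,0,0,0.001,0,0,0],[-1,0,0,0.001,0,0,0],[-1,0,0,0.001,0,0,0]]'; python3 go.py .42 0 .0603 .27
```

```text
t: 14.8
tool_pos: [0.42, 0.002, 0.058]
orientation: [-3.113, -0.423, -0.0]
force: [0.9, -0.9, -0.3]
opening: 0.0929
gripper_force: 0.0
t14.80 pos [0.42  0.002 0.058] psi 0.2702 F [ 0.9 -0.9 -0.3] op 0.0929 g 0.0
  shift [-0.0005  0.002  -0.0023] turn [-0.0001 -0.0001  0.0001]
```

Open. Now straight up, away, and a look.

```bash
python3 -m handwheel '[[-1,0,0,-0.03,0,0,0],[-1,0,0,-0.09,0,0,0],[-1,0,0,-0.15,0,0,0],[-1,0,0,-0.15,0,0,0],[-1,0,0.15,-0.15,0,0,0],[-1,0,0.25,-0.15,0,0,0],[-1,0,0.25,-0.15,0,0,0],[-1,0,0.25,-0.15,0,0,0],[-1,0,0.25,-0.15,0,0,0]]'; python3 look.py; python3 - <<'E'
from h import *
a=[robot.read_camera(n)["frame"][...,::-1] for n in("top","side")]
cv2.imwrite("pics/end.png",np.hstack([a[0][100:340,130:450],a[1][120:360,170:490]]))
E
```

```text
t: 15.92
tool_pos: [0.4859, -0.2423, 0.2054]
orientation: [-3.112, -0.416, 0.004]
force: [-0.3, -0.1, -0.6]
opening: 0.0931
gripper_force: 0.0
top plate board [-0.045  -0.0591] yaw 0.009 iou 0.962
side plate board [-0.0437 -0.0682] yaw 0.017 iou 0.901
```

View pics/end.png

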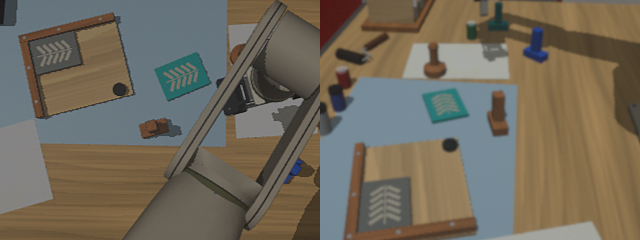

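The end picture shows the plate tight in the corner (crop (55,50) top view). The pusher stands upright at (155,127), off the board. The dabber is untouched at (433,60) in the side view.

```bash
python3 -c "
from plant import robot
print(robot.close_job())"
```

```text
the job is handed in; nothing more can be done
None
```

The grey plate is seated square against both fences, the wooden pusher stands released on the table off the board, the dabber was left alone, and the job was handed in at about 16 s; no verdict came back.

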